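# Swing the grill tray out and turn out the toast

### The job

The toast under the little counter grill is done. Swing the tray out from under the heater by its black ball knob until it clicks into its outer catch, then slide the turner under the hot slice between the two rails, lift it off and lay it flat on the chopping board, without touching the toast with the fingers or bumping the hot heater hood. Finally lay the turner down off the toast, leave the tray clicked out and the other things where they stand.

Things in the scene. Friction and masses are not known exactly. Their poses are not given: they have to be found in the camera images.
- toast_grill: counter-top infrared toast grill, fixed: black base 230 x 115 x 26 mm (x -160..70, y -65..50 from the origin), 25 mm steel column 340 mm high, heater hood, swinging tray. Origin on the worktop at the column's axis; +x points away from the robot, +y left; tray (when in) and hood lie on the -y side, their middle 155 mm from the column.
- heater_hood: hot steel heater hood, fixed, origin and axes of toast_grill; spans x -97..77, y -242..-68, z 207..250 mm (bracket on top to z 272). Its front edge stands right over the knob of the tray when in, 120 mm above the ball's middle: the gripper must come in leaning back towards the robot by about 30 degrees (over 22, under 45).
- tray (a joint): angle of the tray about the column, rad: 0 = in, under the hood; grows clockwise seen from above, out towards the robot. A spring ball catch holds it at 0 and at 1.396 (outer catch); stop at 1.48. Leaving a catch takes 3 to 5 N at the knob; near 1.396 (within 0.15) it snaps in by itself. Between, light friction (1 N at the knob); it stays where left.
- tray_knob (a point): centre of the black ball knob, 30 mm thick, on a 10 mm upright pin; 37 mm above the tray's plate, 22 mm free under the ball. It lies 95 mm from the tray centre, 182 mm from the column axis, 46 mm from the edge of the slice. Axes are the tray's: +y along the tray to the column, -x from tray centre to knob.
- tray_centre (a point): tray centre, on its plate's upper face, 50 mm above the worktop; axes as tray_knob (column 155 mm off along +y). Plate 114 (x) x 116 mm (y). Rails 6 mm thick, 4 mm high along y at x = -40, +40 carry the slice: a slot 74 wide, only 4 mm high under it (feel for the plate). Walls 15 mm high at x = -55, +55 and 17 mm at y = +55; the end at y = -60 is open and faces the robot when out.
- toast: slice of toast, brown crust, 98 x 94 x 14 mm (y 94 along the tray), 45 g, stiff; origin under its centre. Starts on the tray's rails. Too wide for the fingers.
- turner: turner, steel blade, black handle, 140 g. Origin under the blade's centre; +x to the tip, z up. Blade 100 (x) x 58 (y) x 2 mm, slippery (friction 0.3). Neck and handle leave the blade at x = -28 mm and run straight, in y = 0, 35 degrees up towards -x, to x = -157, z = 94 mm; so 75 mm of blade fit under a slice. It stands on its blade by itself, handle in the air.
- turner_grip (a point): a good grip on the turner's handle, in the turner's axes at x = -98, y = 0, z = +53 mm. The handle there is 22 mm wide (along y), 15 mm thick, running 35 degrees up towards -x, from 42 mm before this point to 72 mm behind it.
- chopping_board: wooden chopping board 230 (x) x 340 (y) x 22 mm, loose, 1.1 kg; origin under its centre.
- timer: white kitchen timer, 65 mm wide, 52 mm high, bystander; origin under its centre
- white_mug: white mug, red inside, 89 x 120 x 98 mm, bystander; origin under its middle
- tomato_tin: food tin with tomatoes on its label, 75 mm wide, 58 mm high, bystander; origin under its centre
Mind the look-alikes: they are no part of the job. There is more than one size of the toast; the job needs the largest.

How it is judged (in metres and radians):
On the way, in this order (a step that is already met when the one before it is completed fails the run):
1. the tray stands in its outer catch with the slice still on it (value of joint tray between 1.33 and 1.46 rad and z of toast in the frame of tray_centre above 0 m and horizontal distance between toast and tray_centre below 0.03 m), for 0.3 s.
2. the slice is carried on the turner, lifted clear of the tray (z of toast in the frame of tray_centre above 0.03 m and contact force between toast and turner above 0.1 N and angle between toast's own z axis and vertical below 0.35 rad and contact force between toast and toast_grill below 0.01 N), for 0.2 s.
At the end, for the whole second after the job is handed in: The slice lies flat (within 5 degrees) and at rest on the chopping board, its centre within 85 mm (x) and 140 mm (y) of the board's centre; the turner lies at rest on the worktop or the board, let go and not touching the slice; the tray stands in its outer catch (1.33 to 1.46 rad) (z of toast in the frame of chopping_board between 0.017 and 0.028 m and x of toast in the frame of chopping_board between -0.085 and 0.085 m and y of toast in the frame of chopping_board between -0.14 and 0.14 m and angle between toast's own z axis and vertical below 0.08 rad and linear speed of each of toast, turner below 0.02 m/s and contact force between toast and turner below 0.02 N and contact force between turner and the fingers below 0.02 N and contact force between turner and toast_grill below 0.02 N and height (world z) of turner between -0.02 and 0.06 m and value of joint tray between 1.33 and 1.46 rad).
It fails at once if the fingers touch the toast (contact force between toast and the fingers above 0.3 N).
It fails at once if the hot heater hood is bumped (more than 3 N) (contact force between heater_hood and anything else above 3 N).
It fails at once if the toast falls beside the board (height (world z) of toast below 0.012 m).
It fails at once if a bystander (timer, mug or tin) is moved by more than 30 mm (distance of any of timer, white_mug, tomato_tin from where it was at the start of the episode above 0.03 m).
It also fails if it takes over 72 s, if anything falls off the work surface, if the arm or the gripper's body presses on something with over 40 N, if the wrist force passes 120 N, or if a joint passes its speed limit or range.

### The arm

A 6-joint arm with a two-finger parallel gripper is mounted at the origin on a cart in front of the work surface, level with it; the furniture and walls round the work are solid. World frame = base frame: x ahead of the robot, y to its left, z up, the work surface at z = 0. Lengths are in mm, angles in rad, forces in N, time in s.
With the tool pointing down it reaches from about 300 to 775 mm from the base axis. Payload 14.6 kg.
Tool frame: the origin (TCP) lies on the mounting face of the last link; the fingertips stand 199 mm ahead of it and the grasp point (between the pads) lies 180 mm ahead of it; z points along the fingers, y is the line along which they close (so a half turn about z gives the same grasp; the last joint's range is limited). The gripper opens to 94 mm and grips with 3 to 60 N. Pads are 16 mm wide; open, the fingers measure 119 mm over their backs; the gripper's body (75 mm by 177 mm) begins 78 mm behind the grasp point.
Start: joints at [-1.28, 0.3, 1.521, -0, 1.321, -0.067], TCP at [192.611, -515.162, 404.646] pointing down, gripper open.
Joint ranges: [-3.03, 3.03], [-0.79, 2.21], [0.23, 2.52], [-1.04, 4.18], [0, 3.07], [-2.55, 2.55]. Speed limits (rad/s): [2.22, 2.22, 2.57, 3.14, 3.14, 3.14].

### API

Orientations are given as [roll, pitch, yaw] about the fixed x, y, z axes, in that order (R = Rz(yaw) Ry(pitch) Rx(roll)).
In Python, from cell import manip gives the robot as it stands. The module is installed in compiled form; this text tells all that it offers.
- The arm moves only by the shell command python3 -m creep 'ROWS' [FORCE]. ROWS is a JSON object of lists of equal length, an entry for each row: "slide": the shift along the world's x, y, z in cm, a list of three; "turn": the turn about the world's z in rad; "claw": the opening, from 0 (shut) to 1 (fully open). A call has 1 to 8 rows; each row shifts and turns the commanded pose from where the row before left it; what a row does not reach is not made up. A row lasts 1/8 s, in which the tool goes at most 62.5 mm and 10.7 degrees, less where a joint would pass 70% of its speed; a pose out of reach is approached as far as the arm can. A call with a gripper value outside its range is refused whole. The fingers move at their own pace and stop on an object; FORCE is the grip in N (left out, the last holds). Time passes only in rows, so rows that do not move let the fingers close. It gives the time, the measured TCP pose, the force, the opening and the grip force at its end, in the units of the state.
- manip.read_state(): the state, without advancing time (a new reading comes with each control period).
- manip.camera(name): name is "side" or "top"; returns (picture, depth): 400x640x3 uint8, red, green, blue; 400x640 float32, mm along the optical axis (not along the pixel's ray), 0 where there is no reading.
- manip.calibration(name): a dict with "intrinsics" (3x3 intrinsics, pixels), "pose" (4x4, takes a point from camera to world coordinates). Camera axes: x right, y up, looking along -z (the intrinsics and any distortion apply to the point x, -y, -z); pixel columns grow to the right and rows downward; lengths in mm; the calibration is good to about 2 mm. A picture is of the moment at which its call begins. calibration takes no time and is no camera call.
- manip.sign_off(): hands the job in; it is judged then, once.
Trained networks look in the newest picture that a camera, given by its name, has taken for a name from the list of things; names that differ only in an ending like _2 or _b are one class to them, and where a whole thing is asked for, a point or a joint stands for the part that bears it (a point fixed in the world has none). Each returns a list of dicts, best first, with "score" (0 to 1); they miss things now and then, are a little off and sometimes report something else, mostly with a low value. They report only what shows in the picture. A call takes as long as a camera call. They do not tell look-alikes from the thing itself.
- manip.cut_out(query, camera): "mask" (400x640 bool, what is visible of it) and "position" ([column, row] in pixels, amid what is visible of it).
The state is a dict: "clock": time; "joints": joint angles; "qd": joint speeds; "effort": joint torques, N m; "eef_pos": TCP position; "eef_rot": TCP orientation; "wrist_force": force on the tool from outside, world axes, zero at the start; "moment": the same for the moment, N m; "finger_gap": finger opening in mm; "finger_force": force on a finger pad.
Only numpy, scipy, OpenCV 4.12 (cv2) and the standard library are available. Lean on these libraries where they do the work, as an engineer would, in place of code of your own. Each camera call takes 0.05 s, during which the arm holds its last target. There are 200 camera calls.

## Working session

There is one attempt and no reset: what is moved stays moved. The work goes in short steps, Python scripts to look and compute and a shell command to move; the robot and the scene stay as the last step left them, time stands still between calls to the robot, and variables do not carry over. Pictures are saved under pics/ and viewed, at most 10 in all, crops included, and the job is handed in when it is done.

```bash
mkdir -p pics; cat > h.py <<'E'
import numpy as np, cv2
from cell import manip
def pts(cam,depth):
    c=manip.calibration(cam);K=np.array(c["intrinsics"]);T=np.array(c["pose"])
    v,u=np.mgrid[0:400,0:640]
    x=(u-K[0,2])/K[0,0]*depth; y=(v-K[1,2])/K[1,1]*depth
    P=np.stack([x,-y,-depth],-1)@T[:3,:3].T+T[:3,3]
    P[depth<=0]=np.nan
    return P
def save(n,img): cv2.imwrite(f"pics/{n}.png",np.ascontiguousarray(img[:,:,::-1]))
E
python3 -m creep --help 2>&1 | head; python3 - <<'E'
from h import *
for c in("top","side"):
    k=manip.calibration(c); print(c,{a:(np.round(b,2).tolist() if not isinstance(b,str) else b) for a,b in k.items()})
    im,d=manip.camera(c); save(c+"1",im); P=pts(c,d); np.save(f"P_{c}.npy",P)
    for q in("toast","turner","chopping_board","tray_knob","toast_grill","heater_hood","timer","white_mug","tomato_tin"):
        for r in manip.cut_out(q,c):
            m=r["mask"]; p=P[m]; p=p[~np.isnan(p[:,0])]
            print(c,q,round(r["score"],2),np.round(r["position"]),np.round(np.median(p,0)) if len(p) else None, np.round(np.percentile(p,[2,98],axis=0)).tolist() if len(p) else None)
s=manip.read_state();print(s["clock"],s["eef_pos"],s["eef_rot"])
E
```

```text
invalid input: not JSON, or not a number
top {'intrinsics': [[410.84, 0.0, 318.04], [0.0, 410.84, 201.63], [0.0, 0.0, 1.0]], 'pose': [[0.02, 0.99, -0.12, 402.84], [-1.0, 0.02, -0.01, 22.61], [-0.0, 0.12, 0.99, 1522.84], [0.0, 0.0, 0.0, 1.0]]}
top toast 0.72 [304. 237.] [452.  76.  10.] [[419.0, 40.0, 3.0], [485.0, 110.0, 16.0]]
top toast 0.68 [336. 246.] [425. -45.  10.] [[392.0, -78.0, 2.0], [458.0, -12.0, 17.0]]
top turner 0.56 [261. 230.] [482. 235.   5.] [[360.0, 212.0, -4.0], [552.0, 261.0, 96.0]]
top turner 0.55 [332. 170.] [699. -10.  50.] [[624.0, -148.0, 23.0], [729.0, 52.0, 106.0]]
top chopping_board 0.85 [416. 237.] [ 461. -327.   21.] [[353.0, -489.0, 14.0], [573.0, -164.0, 28.0]]
top tray_knob 0.51 [335. 166.] [699. -25.  51.] [[625.0, -144.0, 39.0], [723.0, 46.0, 106.0]]
top toast_grill 0.75 [349. 164.] [696. -62. 248.] [[558.0, -204.0, 19.0], [799.0, 67.0, 336.0]]
top heater_hood 0.9 [368. 154.] [ 710. -115.  251.] [[632.0, -204.0, 221.0], [798.0, 20.0, 277.0]]
top heater_hood 0.6 [262. 228.] [485. 235.   5.] [[357.0, 212.0, -4.0], [554.0, 264.0, 96.0]]
top white_mug 0
[... 652 characters left out ...]
.0, 12.0]]
side turner 0.59 [256. 202.] [428. 231.  41.] [[351.0, 215.0, -5.0], [511.0, 378.0, 95.0]]
side chopping_board 0.62 [361. 276.] [ 449. -374.   20.] [[346.0, -497.0, 1.0], [572.0, -173.0, 24.0]]
side tray_knob 0.77 [371. 216.] [ 687. -143.   51.] [[624.0, -188.0, 33.0], [792.0, 28.0, 99.0]]
side toast_grill 0.88 [369. 170.] [ 697. -100.  231.] [[621.0, -216.0, 23.0], [793.0, 47.0, 322.0]]
side heater_hood 0.78 [382. 159.] [ 698. -140.  248.] [[627.0, -218.0, 212.0], [804.0, 34.0, 279.0]]
side tomato_tin 0.89 [428. 256.] [ 656. -401.   44.] [[631.0, -425.0, -2.0], [731.0, -353.0, 59.0]]
1.0 [ 192.61195555 -515.1572425   404.65351281] [-3.14158937e+00 -1.16777206e-05  3.57812185e-01]
```

View pics/top1.png

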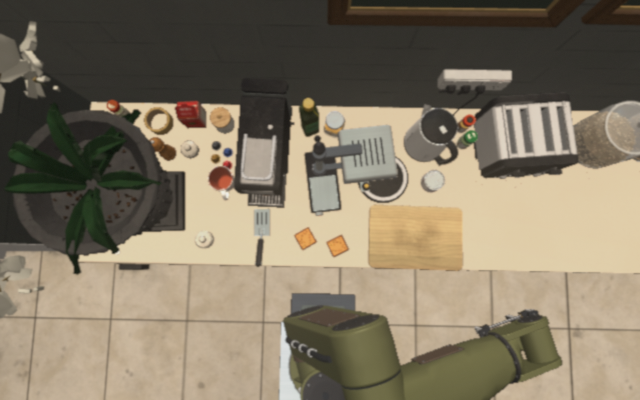

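View pics/side1.png

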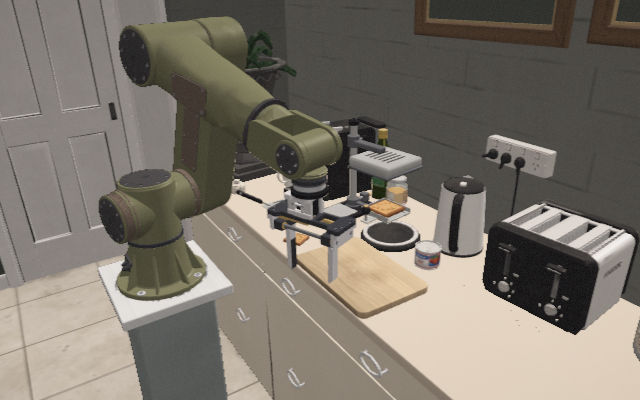

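```bash
python3 - <<'E'
from h import *
Pt=np.load("P_top.npy");Ps=np.load("P_side.npy")
def st(n,p):
    p=p[~np.isnan(p[:,0])]; print(n,len(p),np.round(np.median(p,0),1),np.round(np.percentile(p,[3,97],axis=0)).tolist())
def box(P,x,y,z):
    return P[(P[...,0]>x[0])&(P[...,0]<x[1])&(P[...,1]>y[0])&(P[...,1]<y[1])&(P[...,2]>z[0])&(P[...,2]<z[1])]
st("column top T",box(Pt,(600,850),(-60,90),(320,350)))
st("column S",box(Ps,(600,850),(-60,90),(285,350)))
st("hood T",box(Pt,(600,850),(-300,-40),(240,262)))
st("hood S",box(Ps,(600,850),(-300,-40),(240,262)))
st("base T",box(Pt,(450,850),(-70,100),(20,32)))
st("knob T",box(Pt,(560,660),(-220,-60),(75,115)))
st("knob S",box(Ps,(560,660),(-220,-60),(75,115)))
st("toast S",box(Ps,(640,800),(-220,-40),(60,74)))
st("ring T",box(Pt,(560,700),(-300,-70),(3,50)))
# turner
im=cv2.imread("pics/top1.png")
for z in range(0,100,10): 
    p=box(Pt,(340,600),(200,275),(z-5+4,z+5+4)); 
    if 10<len(p)<400: st(f"turner z{z+4}",p)
st("handle S top",box(Ps,(340,460),(200,275),(40,110)))
hs=im[115:265,225:445]; b=cv2.imread("pics/side1.png")[185:260,280:450]
a=cv2.resize(hs,None,fx=3,fy=3,interpolation=2); b=cv2.resize(b,(660,291-150+0),interpolation=2)
cv2.imwrite("pics/crop1.png",np.vstack([a,b]))
E
```

```text
column top T 135 [706.7  29.7 338.8] [[691.0, 12.0, 329.0], [725.0, 45.0, 345.0]]
column S 155 [702.3  20.4 317.7] [[691.0, 12.0, 285.0], [720.0, 38.0, 340.0]]
hood T 2489 [ 708.9 -131.8  250.3] [[637.0, -205.0, 244.0], [798.0, -50.0, 256.0]]
hood S 1023 [ 702.  -145.4  249.3] [[633.0, -212.0, 241.0], [793.0, -59.0, 258.0]]
base T 1339 [639.3  14.4  26.7] [[554.0, -42.0, 21.0], [762.0, 75.0, 31.0]]
knob T 59 [ 634.6 -136.9   97.9] [[622.0, -151.0, 86.0], [650.0, -124.0, 107.0]]
knob S 68 [ 631.  -144.5   92.9] [[621.0, -152.0, 80.0], [643.0, -131.0, 103.0]]
toast S 466 [ 728.  -131.9   66.8] [[676.0, -175.0, 61.0], [787.0, -67.0, 71.0]]
ring T 1159 [ 627.2 -222.5   21.5] [[563.0, -292.0, 5.0], [687.0, -118.0, 29.0]]
turner z14 49 [571.2 234.1  10.7] [[455.0, 208.0, 9.0], [597.0, 269.0, 17.0]]
turner z24 16 [468.2 234.7  22.6] [[452.0, 205.0, 19.0], [568.0, 272.0, 28.0]]
turner z34 56 [574.4 237.7  36.2] [[439.0, 208.0, 32.0], [597.0, 269.0, 39.0]]
turner z44 49 [567.  234.8  41.6] [[426.0, 211.0, 39.0], [598.0, 270.0, 47.0]]
turner z54 25 [422.3 231.5  53.6] [[412.0, 224.0, 50.0], [431.0, 245.0, 58.0]]
turner z64 28 [408.  234.4  62.7] [[392.0, 225.0, 59.0], [419.0, 244.0, 68.0]]
turner z74 31 [390.8 230.7  73.6] [[377.0, 221.0, 69.0], [600.0, 241.0, 79.0]]
turner z84 25 [380.2 232.5  84. ] [[362.0, 218.0, 79.0], [599.0, 242.0, 89.0]]
turner z94 39 [363.3 232.9  93.7] [[350.0, 223.0, 89.0], [374.0, 243.0, 99.0]]
handle S top 109 [387.4 226.1  69.3] [[352.0, 217.0, 41.0], [435.0, 240.0, 95.0]]
```

View pics/crop1.png

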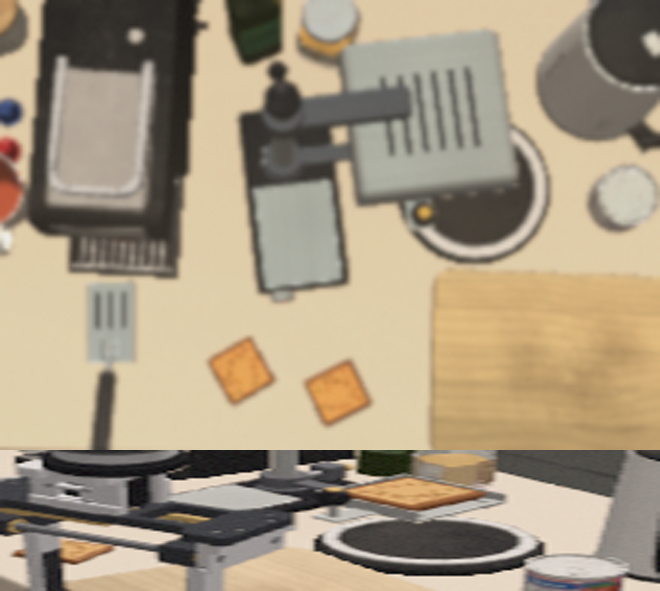

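```bash
python3 - <<'E'
from h import *
for c in("top","side"):
    im,d=manip.camera(c);P=pts(c,d);r=[q for q in manip.cut_out("turner",c)]
    for q in r:
        p=P[q["mask"]];p=p[~np.isnan(p[:,0])];p=p[(p[:,1]>190)&(p[:,1]<280)&(p[:,0]<580)]
        if len(p)<60: continue
        h=p[p[:,2]>25];b=p[p[:,2]<10]
        print(c,q["score"],"handle line y=a x+b",np.polyfit(h[:,0],h[:,1],1),"z",np.polyfit(h[:,0],h[:,2],1),"xend",h[:,0].min(),"blade",np.percentile(b,[3,50,97],axis=0).round(1).tolist(), cv2.minAreaRect(b[:,:2].astype(np.float32)))
    # knob sphere fit (r=15)
    m=(abs(P[...,0]-633)<18)&(abs(P[...,1]+140)<18)&(P[...,2]>80)&(P[...,2]<108);p=P[m]
    from scipy.optimize import least_squares
    f=least_squares(lambda s:np.hypot(np.hypot(p[:,0]-s[0],p[:,1]-s[1]),p[:,2]-s[2])-15,[633,-140,87],loss="soft_l1");print(c,"knob",f.x.round(1),len(p))
E
```

```text
top 0.7 handle line y=a x+b [3.51561927e-02 2.19048787e+02] z [ -0.70064123 348.42883172] xend 353.1623170252064 blade [[448.9, 211.8, -4.6], [504.8, 237.8, 2.3], [553.2, 263.3, 8.3]] ((459.13720703125, 236.0777130126953), (195.30393981933594, 53.33489990234375), 2.2218594551086426)
top knob [ 636.9 -137.    87.9] 59
side 0.52 handle line y=a x+b [3.76144096e-02 2.11553460e+02] z [ -0.67874139 332.49501624] xend 349.3019893597048 blade [[460.1, 231.6, -2.4], [495.0, 254.9, 1.0], [541.0, 277.4, 6.7]] ((500.43658447265625, 263.80206298828125), (98.93669128417969, 51.29917526245117), 21.50984001159668)
side knob [ 636.1 -135.9   86.7] 64
```

```bash
python3 -m creep '{"slide":[[2.9,4.3,0],[2.9,4.3,0],[3,4.3,0],[3,4.3,0],[3,4.3,0],[1.2,6,0],[1.2,6,0],[1.2,6,0]],"turn":[-0.04,-0.04,-0.04,-0.04,-0.04,-0.04,-0.04,-0.042],"claw":[1,1,1,1,1,1,1,1]}' 60 && python3 -m creep '{"slide":[[1.2,6,0],[1.2,6,0],[-0.8,5.8,0],[-0.9,5.8,0],[-0.9,5.8,0],[-0.9,5.7,0],[0,0,0]],"turn":[0,0,0,0,0,0,0],"claw":[0.7,0.6,0.5,0.5,0.5,0.5,0.5]}'
```

```text
clock: 2.2
eef_pos: [376.5, -118.3, 404.9]
eef_rot: [3.141, -0.001, 0.034]
wrist_force: [0.8, 0.4, 0.2]
finger_gap: 93.7
finger_force: 0.0
clock: 3.08
eef_pos: [364.6, 233.6, 404.5]
eef_rot: [-3.141, 0.0, 0.041]
wrist_force: [0.4, -0.6, -0.7]
finger_gap: 47.1
finger_force: 0.0
```

```bash
python3 -m creep '{"slide":[[0,-0.2,-6],[0,0,-5],[0,0,-3.2],[0,0,0],[0,0,0],[0,0,0],[0,0,0],[0,0,0]],"turn":[0,0,0,0,0,0,0,0],"claw":[0.5,0.5,0.5,0.5,0,0,0,0]}' 60; python3 -m creep '{"slide":[[0,0,0],[0,0,0],[0,0,1],[0,0,3],[0,0,4],[0,0,4],[0,0,0],[0,0,0]],"turn":[0,0,0,0,0,0,0,0],"claw":[0,0,0,0,0,0,0,0]}'; python3 - <<'E'
from h import *
s=manip.read_state();print(s["moment"],s["wrist_force"])
im,d=manip.camera("top");a=im[150:275,200:300];im,d=manip.camera("side");P=pts("side",d)
save("grip1",np.hstack([cv2.resize(a,(320,400)),cv2.resize(im[120:280,160:320],(400,400),interpolation=2)]))
E
```

```text
clock: 4.08
eef_pos: [365.7, 228.9, 263.2]
eef_rot: [-3.141, -0.001, 0.036]
wrist_force: [-1.1, -0.5, 4.4]
finger_gap: 21.4
finger_force: 59.3
clock: 5.08
eef_pos: [365.4, 228.7, 381.9]
eef_rot: [3.141, 0.001, 0.036]
wrist_force: [-0.8, -1.3, -2.1]
finger_gap: 21.6
finger_force: 59.3
[0.01998522 0.20829877 0.0103695 ] [-0.79948035 -1.25624085 -2.14936064]
```

View pics/grip1.png

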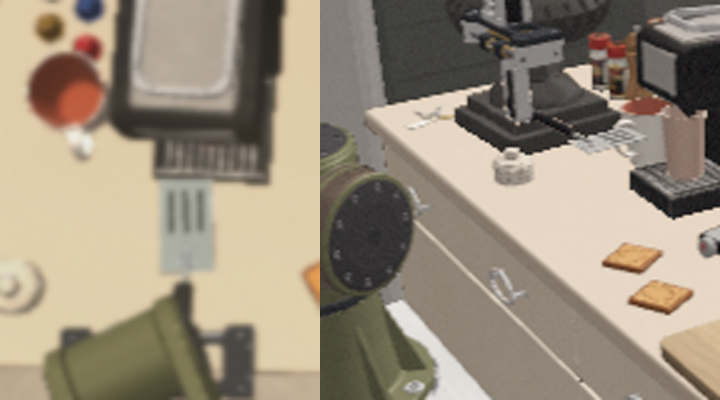

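```bash
cat >> h.py <<'E'
def blade():
    """blade plane & corners relative to TCP, from top view"""
    im,d=manip.camera("top");P=pts("top",d);s=manip.read_state();t=np.array(s["eef_pos"]);yw=s["eef_rot"][2]
    c,sn=np.cos(yw),np.sin(yw);Q=P-t;Q=np.stack([Q[...,0]*c+Q[...,1]*sn,-Q[...,0]*sn+Q[...,1]*c,Q[...,2]],-1)
    m=(Q[...,0]>60)&(Q[...,0]<230)&(abs(Q[...,1])<45)&(Q[...,2]>-330)&(Q[...,2]<-200)
    q=Q[m&(abs(Q[...,2]+262)<25)]
    f=np.polyfit(q[:,0],q[:,2],1);g=np.polyfit(q[:,1],q[:,2],1)
    print("n",len(q),"x",np.percentile(q[:,0],[1,99]).round(1),"y",np.percentile(q[:,1],[2,50,98]).round(1),"pitch slope",f.round(3),"roll",g.round(3),"tcp",t.round(1))
    return q
E
python3 -c "
from h import *
q=blade(); b=q[q[:,0]>130]; print(cv2.minAreaRect(b[:,:2].astype(np.float32)), np.polyfit(b[:,0],b[:,2],1), np.median(b,0))"
```

```text
n 488 x [ 92.5 189.4] y [-26.4   0.7  28.9] pitch slope [-4.5000e-02 -2.5555e+02] roll [-1.30000e-02 -2.61811e+02] tcp [365.5 228.8 381.6]
((160.25347900390625, 1.9531745910644531), (56.73333740234375, 59.739315032958984), 89.63967895507812) [-2.78561468e-02 -2.58179104e+02] [ 158.68540292    1.26129516 -262.3469622 ]
```

```bash
python3 -m creep '{"slide":[[-0.5,-5.5,0],[0,-6,0],[0,-6,0],[0,-6,0],[1,-6,0],[2,-6,-1],[2,-6,-1.5],[0,-0.2,-1]],"turn":[0,0,-0.02,-0.02,0,0,0,0],"claw":[0,0,0,0,0,0,0,0]}' 60 && python3 -m creep '{"slide":[[0,0,0],[0,0,0]],"turn":[0,0],"claw":[0,0]}' && python3 -c "
from h import *
s=manip.read_state();print(s['eef_pos'],s['eef_rot'])
im,d=manip.camera('top');P=pts('top',d);t=s['eef_pos'];Q=P-t
for x0 in range(60,200,10):
    q=Q[(abs(Q[...,0]-x0)<5)&(abs(Q[...,1])<45)&(abs(Q[...,2]+262)<14)]
    if len(q)>5: print(x0,len(q),np.percentile(q[:,1],[3,97]).round(),np.median(q[:,2]).round(1))
"
```

```text
clock: 6.22
eef_pos: [409.6, -187.2, 346.6]
eef_rot: [-3.141, 0.002, -0.008]
wrist_force: [0.2, 0.4, -2.6]
finger_gap: 21.6
finger_force: 59.9
clock: 6.48
eef_pos: [409.3, -183.4, 348.8]
eef_rot: [3.142, -0.0, -0.003]
wrist_force: [0.4, 0.4, -0.9]
finger_gap: 21.6
finger_force: 59.9
[ 409.30263372 -183.41632941  348.80199058] [ 3.14154156e+00 -1.78985141e-04 -2.84852604e-03]
90 15 [-30.  23.] -262.0
100 42 [-28.  23.] -262.4
110 45 [-27.  24.] -259.6
120 39 [-28.  24.] -260.2
130 43 [-28.  24.] -262.8
140 48 [-28.  25.] -260.7
150 47 [-28.  24.] -261.3
160 46 [-27.  24.] -261.9
170 42 [-28.  23.] -261.2
180 42 [-28.  24.] -261.5
190 42 [-27.  25.] -261.5
```

```bash
python3 -m creep '{"slide":[[4,-0.5,-0.1],[5,0,0],[4,0,0],[2,0,0],[1,0,0],[0,0,0]],"turn":[0,0,0,0,0,0],"claw":[0,0,0,0,0,0]}' 60 && python3 -m creep '{"slide":[[0,0.8,0],[0,0.8,0],[0,0.8,0],[0,0.6,0],[0,0,0]],"turn":[0,0,0,0,0],"claw":[0,0,0,0,0]}' && python3 -c "
from h import *
im,d=manip.camera('side');save('hook',cv2.resize(im[140:260,280:440],(800,600),interpolation=2))
s=manip.read_state();print(s['eef_pos'],s['moment'])"
```

```text
clock: 7.28
eef_pos: [569.3, -188.9, 347.7]
eef_rot: [3.142, -0.0, -0.003]
wrist_force: [-0.4, 0.4, -1.4]
finger_gap: 21.5
finger_force: 59.9
clock: 7.9
eef_pos: [569.4, -159.0, 347.5]
eef_rot: [3.142, -0.0, -0.004]
wrist_force: [0.2, 0.1, -1.4]
finger_gap: 21.6
finger_force: 59.9
[ 569.36531543 -159.25858875  347.52485478] [ 0.04204635  0.14983295 -0.02883524]
```

View pics/hook.png

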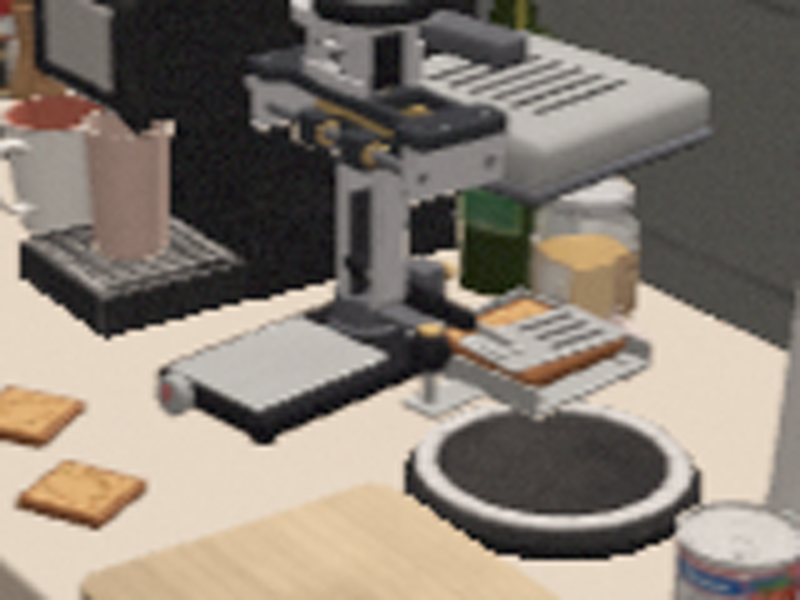

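```bash
python3 -m creep '{"slide":[[-0.7,0,0],[-0.7,0.2,0],[-0.7,0.3,0],[-0.7,0.3,0],[0,0,0]],"turn":[0,0,0,0,0],"claw":[0,0,0,0,0]}' 60 && python3 -c "
from h import *
s=manip.read_state();print(s['eef_pos'],s['moment'])
for c in('top','side'):
    im,d=manip.camera(c);P=pts(c,d)
    m=(P[...,0]>560)&(P[...,0]<660)&(P[...,1]>-180)&(P[...,1]<-90)&(P[...,2]>78)&(P[...,2]<106)
    im=im.astype(int); g=m&(im[...,0]>im[...,2]+50)
    print(c,m.sum(),g.sum(),P[g].mean(0) if g.sum() else None)"
```

```text
clock: 8.57
eef_pos: [541.1, -151.2, 347.9]
eef_rot: [3.141, -0.002, -0.004]
wrist_force: [6.6, -1.3, -2.8]
finger_gap: 21.6
finger_force: 60.0
[ 541.0667291  -151.21732063  347.94231066] [-0.18907252 -1.24645571 -0.24435817]
top 91 17 [ 620.60733331 -127.34944799  101.1329787 ]
side 132 8 [ 617.0852449  -129.50129589  102.16363033]
```

```bash
python3 -c "
import numpy as np
prev=None
for i,phi in enumerate(np.arange(-119.3,-168,-6)):
    p=np.radians(phi);b=np.array([706,28])+180*np.array([np.cos(p),np.sin(p)]);psi=-0.06*min(i,7)
    t=b-np.array([[np.cos(psi),-np.sin(psi)],[np.sin(psi),np.cos(psi)]])@[78,22]
    print(round(phi),b.round(),t.round(),None if prev is None else ((t-prev)/10).round(2)); prev=t
"
```

```text
-119 [ 618. -129.] [ 540. -151.] None
-125 [ 602. -119.] [ 523. -136.] [-1.71  1.48]
-131 [ 587. -107.] [ 507. -120.] [-1.57  1.65]
-137 [574. -94.] [ 493. -102.] [-1.41  1.8 ]
-143 [562. -80.] [481. -82.] [-1.24  1.93]
-149 [551. -64.] [470. -62.] [-1.05  2.05]
-155 [542. -47.] [462. -40.] [-0.85  2.15]
-161 [536. -30.] [455. -18.] [-0.64  2.23]
-167 [530. -12.] [450.   0.] [-0.51  1.81]
```

```bash
python3 -m creep '{"slide":[[-1.7,1.5,0],[-1.6,1.65,0],[-1.4,1.8,0],[-1.25,1.9,0],[-1.1,2.0,0],[0,0,0]],"turn":[-0.06,-0.06,-0.06,-0.06,-0.06,0],"claw":[0,0,0,0,0,0]}' 60 && python3 -c "
from h import *
s=manip.read_state();print(s['eef_pos'],s['moment'])
for c in('top','side'):
    im,d=manip.camera(c);P=pts(c,d)
    m=(P[...,0]>500)&(P[...,0]<660)&(P[...,1]>-180)&(P[...,1]<0)&(P[...,2]>78)&(P[...,2]<106)
    im=im.astype(int); g=m&(im[...,0]>im[...,2]+50)
    print(c,m.sum(),g.sum(),P[g].mean(0) if g.sum() else None)
    if c=='top':save('mid',cv2.resize(im[120:270,270:420].astype(np.uint8),(600,600),interpolation=2))"
```

```text
clock: 9.43
eef_pos: [470.2, -62.2, 347.7]
eef_rot: [-3.142, 0.0, -0.303]
wrist_force: [-0.3, -0.5, -0.3]
finger_gap: 21.6
finger_force: 60.0
[470.19771194 -62.16619536 347.74398362] [0.11437779 0.13271431 0.00839004]
top 469 21 [584.93788143 -89.60100326  96.10443578]
side 311 10 [ 593.47553051 -118.98314339   88.55592978]
```

View pics/mid.png

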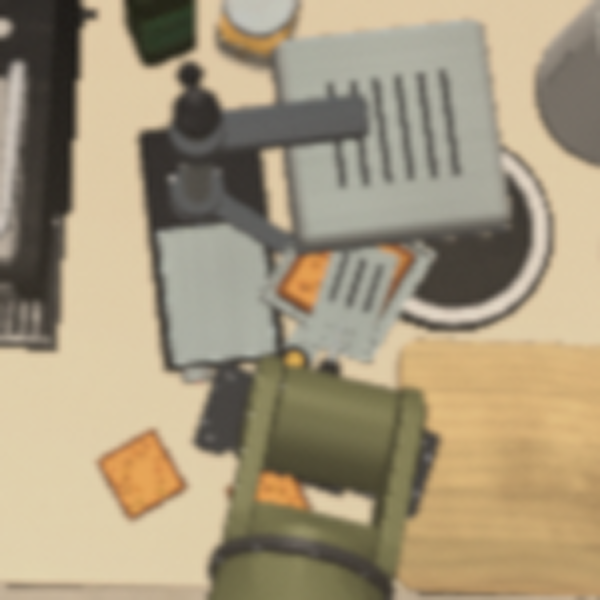

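```bash
python3 -m creep '{"slide":[[-0.9,2.1,0],[-0.7,2.2,0],[-0.6,1.8,0],[0,0,0]],"turn":[-0.06,-0.06,0,0],"claw":[0,0,0,0]}' 60 && python3 -c "
from h import *
s=manip.read_state();print(s['eef_pos'],s['moment'])
im,d=manip.camera('top');P=pts('top',d)
m=(P[...,0]>480)&(P[...,0]<600)&(P[...,1]>-120)&(P[...,1]<60)&(P[...,2]>78)&(P[...,2]<110)
h=cv2.cvtColor(im,cv2.COLOR_RGB2HSV); g=(h[...,1]>150)&(h[...,0]>12)&(h[...,0]<28)&m
print(g.sum(),P[g].mean(0) if g.sum() else None)
save('mid2',cv2.resize(im[120:270,270:420],(600,600),interpolation=2))"
```

```text
clock: 10.02
eef_pos: [449.5, -1.9, 348.2]
eef_rot: [-3.14, -0.004, -0.423]
wrist_force: [5.4, -0.5, 0.5]
finger_gap: 21.3
finger_force: 60.0
[449.50312778  -1.90289919 348.23524491] [-0.01667474 -1.33731974  0.08299576]
4 [531.62651154 -16.68750965 103.39495676]
```

View pics/mid2.png

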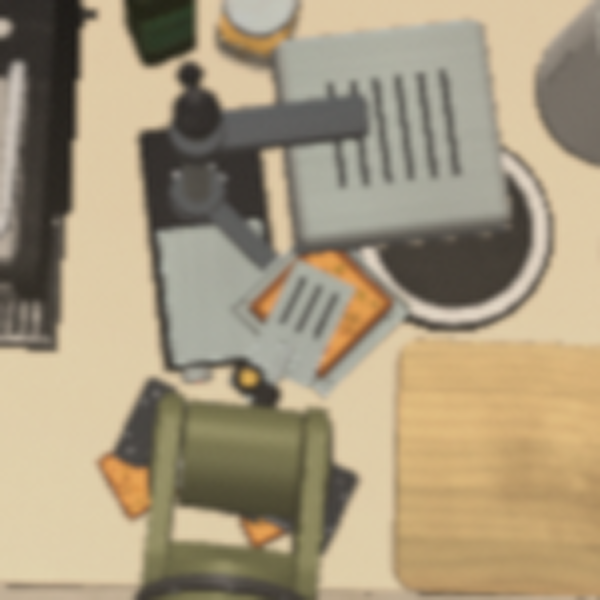

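```bash
python3 -m creep '{"slide":[[1.4,-0.6,0],[-1,-2.5,0],[-1.3,-3,0],[-1,-0.5,0],[-1.3,-0.5,0],[0,0,0]],"turn":[0,0,0,0.15,0.15,0.123],"claw":[0,0,0,0,0,0]}' 60 && python3 -m creep '{"slide":[[0,1,0],[0,1.5,0],[0,1.5,0],[0,1.5,0],[0,1.5,0],[0,1,0],[0,0.8,0],[0,0,0]],"turn":[0,0,0,0,0,0,0,0],"claw":[0,0,0,0,0,0,0,0]}' && python3 -c "
from h import *
im,d=manip.camera('top');P=pts('top',d)
m=(P[...,0]>480)&(P[...,0]<600)&(P[...,1]>-120)&(P[...,1]<100)&(P[...,2]>78)&(P[...,2]<110)
h=cv2.cvtColor(im,cv2.COLOR_RGB2HSV); g=(h[...,1]>150)&(h[...,0]>12)&(h[...,0]<28)&m
print(g.sum(),P[g].mean(0) if g.sum() else None)"
```

```text
clock: 10.82
eef_pos: [417.0, -74.1, 347.3]
eef_rot: [-3.142, 0.001, 0.002]
wrist_force: [-0.1, -0.7, -2.7]
finger_gap: 21.8
finger_force: 60.0
clock: 11.82
eef_pos: [416.9, 15.5, 347.5]
eef_rot: [-3.142, -0.0, -0.001]
wrist_force: [-0.3, -0.1, -1.3]
finger_gap: 21.6
finger_force: 59.9
2 [531.75959068  70.04750991 102.46133648]
```

```bash
python3 -m creep '{"slide":[[0,-2,1],[-2,-4,0],[-3,-4,0],[-3,-3,0],[-2.2,-1.5,0],[0,0,0]],"turn":[0,0,0,0,0,0],"claw":[0,0,0,0,0,0]}' 60 && python3 -c "
from h import *
im,d=manip.camera('top');P=pts('top',d);s=manip.read_state()
h=cv2.cvtColor(im,cv2.COLOR_RGB2HSV); g=(h[...,1]>110)&(h[...,0]>4)&(h[...,0]<25)&(P[...,2]>55)&(P[...,2]<78)&(P[...,0]<680)&(P[...,0]>450)&(abs(P[...,1])<120)
t=P[g];r=cv2.minAreaRect(t[:,:2].astype(np.float32));print('toast',len(t),r,np.median(t,0))
g=(abs(P[...,0]-532)<17)&(abs(P[...,1]-69)<17)&(P[...,2]>80)&(P[...,2]<110);p=P[g]
from scipy.optimize import least_squares
f=least_squares(lambda s:np.hypot(np.hypot(p[:,0]-s[0],p[:,1]-s[1]),p[:,2]-s[2])-15,[532,69,87],loss='soft_l1');print('knob',f.x)
tr=(P[...,0]>470)&(P[...,0]<660)&(P[...,1]>-110)&(P[...,1]<50)&(P[...,2]>42)&(P[...,2]<78);q=P[tr];print('tray',cv2.minAreaRect(q[:,:2].astype(np.float32)))
print('board',[ (np.percentile(P[rr['mask']],[2,98],axis=0).round().tolist(),cv2.minAreaRect(P[rr['mask']][:,:2].astype(np.float32))) for rr in manip.cut_out('chopping_board','top')[:1]])
q=blade();print(s['moment'])
save('out',cv2.resize(im[150:270,270:430],(800,600),interpolation=2))"
```

```text
clock: 12.62
eef_pos: [314.0, -130.8, 357.7]
eef_rot: [3.141, -0.001, -0.004]
wrist_force: [-0.4, 0.2, -0.1]
finger_gap: 21.2
finger_force: 59.9
toast 644 ((562.0904541015625, -19.5059814453125), (88.57652282714844, 92.47201538085938), 17.69375228881836) [561.62576527 -19.09788456  68.91762952]
knob [531.99312484  69.72509277  87.88088376]
tray ((580.2606201171875, -3.6367950439453125), (164.7595977783203, 133.57333374023438), 19.145917892456055)
board [([[nan, nan, nan], [nan, nan, nan]], ((476.93768310546875, -327.18609619140625), (315.24102783203125, 228.00045776367188), 81.86848449707031))]
n 484 x [ 93.1 190.4] y [-32.   -4.   23.7] pitch slope [-4.2000e-02 -2.5575e+02] roll [ 2.2000e-02 -2.6153e+02] tcp [ 315.2 -129.8  357.6]
[0.0678541  0.14059671 0.00701805]
```

View pics/out.png

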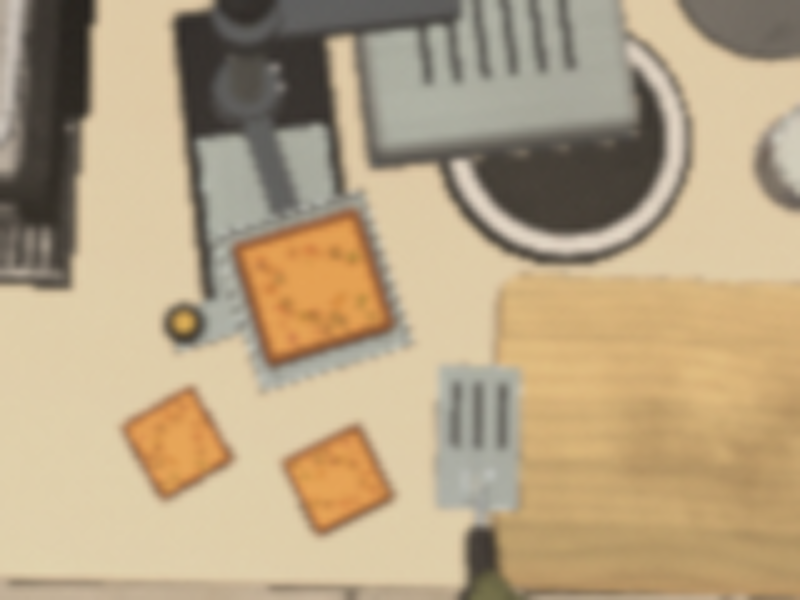

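```bash
python3 -m creep '{"slide":[[0,1,0],[-0.3,1.2,-0.5],[-0.4,1,-1.5],[0,0,0],[0,0,0]],"turn":[0.15,0.15,0.014,0,0],"claw":[0,0,0,0,0]}' 60 && python3 -c "
from h import *
q=blade();b=q[q[:,0]>100];r=cv2.minAreaRect(b[:,:2].astype(np.float32));print(r)
for x0 in range(95,200,10):
    e=q[abs(q[:,0]-x0)<5]
    if len(e)>8: print(x0,len(e),np.percentile(e[:,1],[2,98]).round(1),np.median(e[:,2]).round(1))
s=manip.read_state();t=np.array(s['eef_pos']);u=np.array([np.cos(.31),np.sin(.31)]);n=np.array([-u[1],u[0]]);d=np.array([561.7,-20])-t[:2]
print(s['eef_rot'],'tray centre in tool',d@u,d@n,t)"
```

```text
clock: 13.4
eef_pos: [308.4, -98.0, 337.9]
eef_rot: [3.141, -0.0, 0.313]
wrist_force: [-0.6, -0.3, -1.1]
finger_gap: 21.2
finger_force: 59.9
n 605 x [ 92.9 229. ] y [-38.   -4.1  36.6] pitch slope [-1.16000e-01 -2.46372e+02] roll [-3.00000e-02 -2.64884e+02] tcp [308.3 -98.1 338. ]
((165.0432586669922, -0.5386466979980469), (88.0282211303711, 129.39027404785156), 89.9353256225586)
95 39 [-30.9  22.8] -262.2
105 47 [-31.3  22. ] -259.8
115 48 [-32.5  23.1] -261.6
125 47 [-32.2  22.1] -262.2
135 48 [-32.1  22.7] -262.4
145 47 [-31.8  22.8] -262.7
155 47 [-32.3  21.9] -262.8
165 46 [-31.6  22.1] -262.9
175 47 [-32.2  21.4] -263.1
185 49 [-33.1  22.6] -262.4
[ 3.14109382e+00 -4.70173648e-04  3.12754543e-01] tray centre in tool 265.14144685206685 -2.9360964541495918 [308.30121781 -98.08754502 337.96334423]
```

```bash
python3 -m creep '{"slide":[[0.9,0.45,0],[0.8,0.3,-0.8],[0,0,-0.7],[0,0,-0.3],[0,0,-0.2],[0,0,0]],"turn":[0,0,0,0,0,0],"claw":[0,0,0,0,0,0]}' 60 ; python3 -m creep '{"slide":[[0,0,-0.15],[0,0,0]],"turn":[0,0],"claw":[0,0]}'; python3 -m creep '{"slide":[[0,0,-0.15],[0,0,0]],"turn":[0,0],"claw":[0,0]}'
```

```text
clock: 14.2
eef_pos: [324.8, -90.5, 317.4]
eef_rot: [-3.142, -0.0, 0.313]
wrist_force: [-0.9, 0.3, -1.0]
finger_gap: 21.1
finger_force: 59.9
clock: 14.45
eef_pos: [324.8, -90.4, 316.0]
eef_rot: [3.142, -0.0, 0.313]
wrist_force: [0.5, 0.5, -1.3]
finger_gap: 21.5
finger_force: 59.9
clock: 14.7
eef_pos: [324.9, -90.4, 314.5]
eef_rot: [3.142, -0.0, 0.313]
wrist_force: [0.4, 0.6, -0.8]
finger_gap: 21.6
finger_force: 59.9
```

```bash
python3 -m creep '{"slide":[[0,0,-0.1],[0,0,0]],"turn":[0,0],"claw":[0,0]}' 60 ; python3 -m creep '{"slide":[[0,0,-0.1],[0,0,0]],"turn":[0,0],"claw":[0,0]}'; python3 -m creep '{"slide":[[0,0,-0.1],[0,0,0]],"turn":[0,0],"claw":[0,0]}'
```

```text
clock: 14.95
eef_pos: [324.9, -90.4, 313.5]
eef_rot: [3.141, -0.0, 0.313]
wrist_force: [-0.9, 0.1, 0.9]
finger_gap: 21.9
finger_force: 59.9
clock: 15.2
eef_pos: [324.9, -90.4, 312.5]
eef_rot: [3.141, -0.0, 0.313]
wrist_force: [-0.6, -0.7, 2.8]
finger_gap: 21.4
finger_force: 59.9
clock: 15.45
eef_pos: [324.9, -90.4, 311.5]
eef_rot: [3.141, -0.0, 0.313]
wrist_force: [-0.7, -0.2, 3.3]
finger_gap: 21.5
finger_force: 60.0
```

```bash
python3 -m creep '{"slide":[[0.6,0.2,0],[0.8,0.26,0],[0.95,0.3,0],[0.95,0.3,0]],"turn":[0,0,0,0],"claw":[0,0,0,0]}' 60 ; python3 -c "
from h import *
im,d=manip.camera('side');save('ins',cv2.resize(im[170:260,270:410],(800,514),interpolation=2))
im,d=manip.camera('top');P=pts('top',d)
h=cv2.cvtColor(im,cv2.COLOR_RGB2HSV); g=(h[...,1]>110)&(h[...,0]>4)&(h[...,0]<25)&(P[...,2]>50)&(P[...,2]<80)&(P[...,0]<680)&(P[...,0]>450)&(abs(P[...,1])<120)
t=P[g];print(cv2.minAreaRect(t[:,:2].astype(np.float32)),np.median(t,0))
A=np.c_[t[:,:2]-t[:,:2].mean(0),np.ones(len(t))];print(np.linalg.lstsq(A,t[:,2],rcond=None)[0])"
```

```text
clock: 15.95
eef_pos: [358.7, -79.6, 311.5]
eef_rot: [3.142, -0.0, 0.313]
wrist_force: [-3.4, -0.4, 5.4]
finger_gap: 21.4
finger_force: 60.0
((561.9598388671875, -19.840728759765625), (89.58208465576172, 93.14981079101562), 18.193401336669922) [561.70307531 -19.14344353  68.77828072]
[ 3.72552968e-03 -1.87725900e-03  6.87180040e+01]
```

View pics/ins.png

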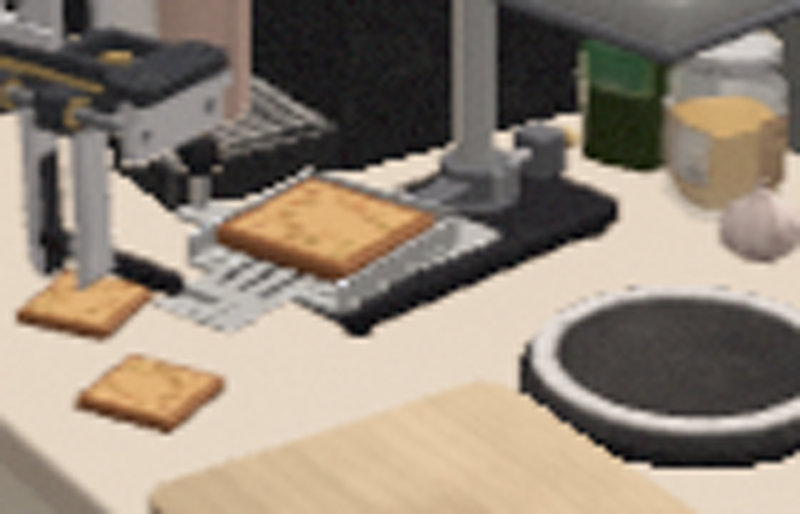

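```bash
python3 -m creep '{"slide":[[0.9,0.29,0],[0.9,0.29,0],[0.9,0.29,0],[0.9,0.29,0],[0.7,0.23,0],[0,0,0]],"turn":[0,0,0,0,0,0],"claw":[0,0,0,0,0,0]}' 60 ; python3 -m creep '{"slide":[[0,0,0.3],[0,0,0.4],[0,0,0.5],[0,0,0.8],[0,0,1],[0,0,1],[0,0,0]],"turn":[0,0,0,0,0,0,0],"claw":[0,0,0,0,0,0,0]}'; python3 -c "
from h import *
im,d=manip.camera('side');save('lift',cv2.resize(im[170:260,270:410],(800,514),interpolation=2))
im,d=manip.camera('top');P=pts('top',d)
h=cv2.cvtColor(im,cv2.COLOR_RGB2HSV); g=(h[...,1]>110)&(h[...,0]>4)&(h[...,0]<25)&(P[...,2]>50)&(P[...,2]<130)&(P[...,0]<680)&(P[...,0]>450)&(abs(P[...,1])<120)
t=P[g];print(cv2.minAreaRect(t[:,:2].astype(np.float32)),np.median(t,0))
A=np.c_[t[:,:2]-t[:,:2].mean(0),np.ones(len(t))];print(np.linalg.lstsq(A,t[:,2],rcond=None)[0])"
```

```text
clock: 16.8
eef_pos: [401.6, -65.7, 311.7]
eef_rot: [3.141, -0.001, 0.313]
wrist_force: [2.2, 0.8, 4.2]
finger_gap: 21.6
finger_force: 60.0
clock: 17.68
eef_pos: [400.9, -65.9, 352.3]
eef_rot: [3.141, -0.001, 0.313]
wrist_force: [0.2, -0.5, -2.0]
finger_gap: 21.7
finger_force: 60.0
((555.595458984375, 8.362113952636719), (89.42385864257812, 150.64739990234375), 17.937232971191406) [561.81168034 -18.01607888 104.16659963]
[ 4.48277955e-03 -6.18966972e-03  1.04093272e+02]
```

View pics/lift.png

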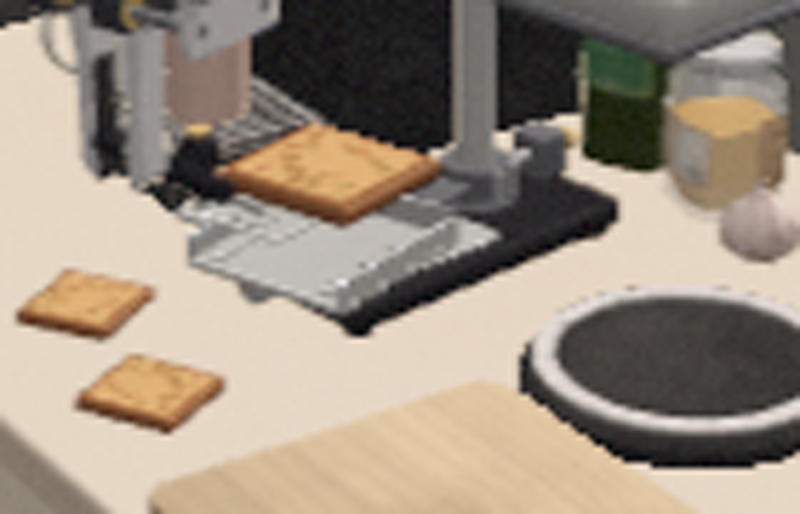

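```bash
python3 -m creep '{"slide":[[-0.3,-0.7,0.8],[0,-1.5,1],[0,-2.2,1],[0.2,-2.8,0.8],[0.3,-3,0.3],[0.5,-3,0],[0.5,-3,0],[0.5,-3,0]],"turn":[0,0,0.03,0.06,0.09,0.1,0.1,0.1],"claw":[0,0,0,0,0,0,0,0]}' 60 ; python3 -m creep '{"slide":[[0.7,-3,0],[0.7,-3,0],[0.7,-3,0],[0.7,-3,0],[0.6,-2.5,0],[0.5,-2,0],[0.4,-1.3,0],[0.2,-0.6,0]],"turn":[0.1,0.1,0.1,0.1,0.1,0.1,0.1,0.08],"claw":[0,0,0,0,0,0,0,0]}'; cat >>h.py <<'E'
def toast(zlo=15,zhi=190,xr=(330,640),yr=(-520,-120)):
    im,d=manip.camera('top');P=pts('top',d);s=manip.read_state();t0=np.array(s['eef_pos']);ps=s['eef_rot'][2]
    h=cv2.cvtColor(im,cv2.COLOR_RGB2HSV); g=(h[...,1]>145)&(h[...,0]>4)&(h[...,0]<22)&(P[...,2]>zlo)&(P[...,2]<zhi)&(P[...,0]<xr[1])&(P[...,0]>xr[0])&(P[...,1]>yr[0])&(P[...,1]<yr[1])
    n,l,st,c=cv2.connectedComponentsWithStats(g.astype(np.uint8));k=1+np.argmax(st[1:,4]);t=P[l==k]
    r=cv2.minAreaRect(t[:,:2].astype(np.float32));A=np.c_[t[:,:2]-t[:,:2].mean(0),np.ones(len(t))]
    e=np.array(r[0])-t0[:2];print('toast',len(t),np.round(r[0],1),np.round(r[1],1),round(r[2],1),'plane',np.linalg.lstsq(A,t[:,2],rcond=None)[0].round(3),'local',(e@[np.cos(ps),np.sin(ps)]).round(1),(e@[-np.sin(ps),np.cos(ps)]).round(1),'tcp',t0.round(1),round(ps,3))
    return P
E
python3 -c "
from h import *
toast()"
```

```text
clock: 18.77
eef_pos: [417.5, -260.0, 391.1]
eef_rot: [3.141, 0.0, 0.795]
wrist_force: [0.1, 0.1, -2.3]
finger_gap: 21.6
finger_force: 60.0
clock: 19.77
eef_pos: [462.1, -443.7, 390.8]
eef_rot: [3.141, 0.001, 1.575]
wrist_force: [-0.4, -0.5, -2.2]
finger_gap: 21.5
finger_force: 60.0
toast 726 [ 466.2 -274.6] [91.5 86.7] 0.4 plane [-1.0000e-03 -4.0000e-03  1.4275e+02] local 169.3 -5.3 tcp [ 462.1 -444.   390.7] 1.578
```

```bash
python3 -m creep '{"slide":[[0,0,-1],[0,0,-2],[0,0,-2.5],[0,0,-2.2],[0,0,-1.5],[0,0,-0.6],[0,0,0]],"turn":[0,0,0,0,0,0,0],"claw":[0,0,0,0,0,0,0]}' 60 ; python3 -m creep '{"slide":[[0,0,-0.3],[0,0,-0.1],[0,0,0]],"turn":[0,0,0],"claw":[0,0,0]}'; python3 -m creep '{"slide":[[0,0,-0.15],[0,0,0]],"turn":[0,0],"claw":[0,0]}';python3 -c "
from h import *
toast()"
```

```text
clock: 20.7
eef_pos: [462.8, -442.0, 292.6]
eef_rot: [3.142, 0.0, 1.572]
wrist_force: [-0.4, 0.2, -1.8]
finger_gap: 21.7
finger_force: 60.0
clock: 21.08
eef_pos: [462.9, -441.9, 288.6]
eef_rot: [3.141, 0.0, 1.573]
wrist_force: [-0.3, -0.3, -2.6]
finger_gap: 21.7
finger_force: 60.0
clock: 21.32
eef_pos: [462.9, -441.9, 286.9]
eef_rot: [-3.141, -0.0, 1.573]
wrist_force: [0.2, 0.5, -1.0]
finger_gap: 21.3
finger_force: 60.0
toast 622 [ 466.9 -273.1] [90.5 87.8] 0.7 plane [-1.0000e-03 -9.0000e-03  3.8916e+01] local 168.8 -4.4 tcp [ 462.9 -441.9  286.9] 1.573
```

```bash
python3 -m creep '{"slide":[[0,1.2,-0.05],[0,2.8,0],[0,-6.2,0],[0,-6.2,0],[0,0,0],[0,0,0]],"turn":[0,0,0,0,0,0],"claw":[0,0,0,0,0,0]}' 60 ;python3 -c "
from h import *
P=toast();q=blade()"
```

```text
clock: 22.12
eef_pos: [463.0, -525.1, 286.1]
eef_rot: [-3.141, -0.001, 1.573]
wrist_force: [-0.2, -0.4, -1.2]
finger_gap: 21.0
finger_force: 60.0
toast 617 [ 462.4 -225.9] [90.4 88. ] 0.9 plane [-8.0000e-03  1.0000e-03  3.6718e+01] local 298.9 -0.0 tcp [ 463.2 -524.8  286.4] 1.573
n 1141 x [ 62.  229.3] y [-43.6  -0.2  42.7] pitch slope [-1.20000e-02 -2.62192e+02] roll [-3.00000e-03 -2.63956e+02] tcp [ 463.3 -524.7  286.8]
```

```bash
python3 -m creep '{"slide":[[0,0,-0.1],[0,0,0],[0,0,0],[0,0,0],[0,0,0],[0,0,0]],"turn":[0,0,0,0,0,0],"claw":[0,0,0.5,0.5,0.5,0.5]}' 60 ; python3 -m creep '{"slide":[[0,0,1],[0,0,3],[0,0,5],[0,0,5],[-2,2,2],[-5,2,0],[-5,2,0],[0,0,0]],"turn":[0,0,0,0,0,0,0,0],"claw":[0.5,0.5,0.5,0.5,0.5,0.5,0.5,0.5]}'; python3 -c "
from h import *
P=toast()
for rr in manip.cut_out('chopping_board','top')[:1]:
    p=P[rr['mask']];p=p[(p[:,2]>12)&(p[:,2]<32)];print('board',cv2.minAreaRect(p[:,:2].astype(np.float32)),np.percentile(p,[2,98],axis=0).round())
for c in('top','side'):
    im,d=manip.camera(c);P=pts(c,d)
    for rr in manip.cut_out('turner',c):
        p=P[rr['mask']];p=p[~np.isnan(p[:,0])];print(c,rr['score'],np.percentile(p,[3,50,97],axis=0).round().tolist())
    g=(abs(P[...,0]-532)<17)&(abs(P[...,1]-69)<17)&(P[...,2]>80)&(P[...,2]<110);p=P[g];print('knob',len(p),p.mean(0).round(1) if len(p) else 0)
    for n in('timer','white_mug','tomato_tin'):
        for rr in manip.cut_out(n,c)[:1]: print(n,np.nanmedian(P[rr['mask']],0).round())"
```

```text
clock: 22.98
eef_pos: [462.8, -526.0, 285.5]
eef_rot: [3.142, 0.0, 1.573]
wrist_force: [0.3, -0.6, -0.4]
finger_gap: 47.0
finger_force: 0.0
clock: 23.98
eef_pos: [340.5, -464.9, 446.9]
eef_rot: [3.141, 0.001, 1.571]
wrist_force: [0.8, -0.7, 0.1]
finger_gap: 47.0
finger_force: 0.0
toast 613 [ 462.5 -225.6] [84.6 91.2] 90.0 plane [3.0000e-03 2.0000e-03 3.6098e+01] local 239.9 -120.9 tcp [ 341.9 -465.6  447. ] 1.572
board ((463.2135925292969, -327.6715087890625), (340.7771911621094, 230.11341857910156), 88.94245147705078) [[ 352. -490.   14.]
 [ 574. -164.   28.]]
top 0.57 [[439.0, -528.0, 19.0], [464.0, -408.0, 26.0], [490.0, -342.0, 114.0]]
knob 54 [531.1  69.9  97.9]
timer [440. 438.  35.]
white_mug [658. 387.  46.]
tomato_tin [ 464. -226.   36.]
side 0.58 [[436.0, -541.0, 20.0], [457.0, -412.0, 25.0], [489.0, -341.0, 117.0]]
knob 54 [527.   63.1  92.5]
timer [433. 426.  26.]
white_mug [635. 360.  64.]
tomato_tin [ 653. -402.   45.]
```

```bash
python3 -c "
from cell import manip
print(manip.sign_off())"
```

```text
the job is handed in; nothing more can be done
None
```

The job is handed in: the tray is clicked out, the large slice lies flat on the chopping board with the turner let go about 60 mm from it, and by my last measurements every condition was met, though no verdict came back. The moves can't tilt the gripper, so I pulled and pushed the knob out with the turner instead of the fingers.

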